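# Put the lesson kit back on its silhouette mats

### The job

Clear up after the lesson: put each of the five loose kit parts (black-headed thumb screw, round brass slotted mass, card fuse box, block battery, white terminal strip) on the rubber mat whose pale silhouette has its outline and size, centred on the silhouette. Lay the fuse box and the terminal strip flat, keep the thumb screw standing on its head and the battery standing upright; turn fuse box, strip and battery so that their outlines lie along the silhouettes (either end may point either way); let go of everything and leave it at rest.

Things in the scene. Friction and masses are not known exactly. Their poses are not given: they have to be found in the camera images.
- screw: thumb screw standing on its round black head, threaded steel stud up; head 24 mm in diameter and 12 mm high, whole 30 mm high. Only the head, the lowest 12 mm, can be gripped (the stud passes between the fingers). Origin: centre of the underside of the head; z up.
- mass: brass slotted mass, a flat disc 38 mm in diameter and 10 mm high with a radial slot, lying flat. Hold it across the diameter. Origin: centre of its underside; z up.
- fusebox: closed tan card box, 38 mm (x) x 58 mm (y) x 18 mm high. Origin: centre of its underside; y along the long side, z up.
- battery: block battery standing upright on its end, terminals up, 18 mm (x) x 27 mm (y) in plan, 47 mm high (the body 44 mm, then the terminals). Origin: centre of its underside; y along the longer side of its plan, z up.
- terminal: white four-way terminal strip lying flat, 16 mm (x) x 48 mm (y), a base 8 mm high with four square towers up to 17 mm high; only the base, the lowest 8 mm, can be gripped. Origin: centre of its underside; y along the length, z up.
- mat_screw: fixed dark rubber mat, 84 x 84 mm, 5 mm thick, lying flat, with a pale silhouette in its middle: a disc 26 mm in diameter, for the head of the thumb screw. Origin: middle of its underside, on the table top, straight below the middle of the silhouette; z up, so its upper face is at z = 5 mm.
- mat_mass: fixed dark rubber mat, 84 x 84 mm, 5 mm thick, lying flat, with a pale silhouette in its middle: a disc 40 mm in diameter, for the brass mass. Origin: middle of its underside, on the table top, straight below the middle of the silhouette; z up, so its upper face is at z = 5 mm.
- mat_fuse: fixed dark rubber mat, 84 x 84 mm, 5 mm thick, lying flat, with a pale silhouette in its middle: a rectangle 40 mm (x) x 60 mm (y), for the fuse box. Origin: middle of its underside, on the table top, straight below the middle of the silhouette; z up, so its upper face is at z = 5 mm.
- mat_battery: fixed dark rubber mat, 84 x 84 mm, 5 mm thick, lying flat, with a pale silhouette in its middle: a rectangle 20 mm (x) x 29 mm (y), for the standing battery. Origin: middle of its underside, on the table top, straight below the middle of the silhouette; z up, so its upper face is at z = 5 mm.
- mat_terminal: fixed dark rubber mat, 84 x 84 mm, 5 mm thick, lying flat, with a pale silhouette in its middle: a rectangle 18 mm (x) x 50 mm (y), for the terminal strip. Origin: middle of its underside, on the table top, straight below the middle of the silhouette; z up, so its upper face is at z = 5 mm.
There are look-alikes about, which are no part of the job. Leave any blue or green look-alike of the mass alone. Leave any brown look-alike of the mat_terminal alone.

How it is judged:
At the end, for the whole second after the job is handed in: Each part rests on its own mat: centres within 10 mm of the silhouette centre, upright or flat within 7 degrees; fuse box, battery and terminal strip aligned with the silhouette within 17 degrees (either way round); all at rest and released (horizontal distance between screw and mat_screw below 0.01 m and angle between each of screw, mass, fusebox, battery, terminal's own z axis and vertical below 0.12 rad and z of screw in the frame of mat_screw between 0.001 and 0.009 m and linear speed of each of screw, mass, fusebox, battery, terminal below 0.02 m/s and horizontal distance between mass and mat_mass below 0.01 m and z of mass in the frame of mat_mass between 0.001 and 0.009 m and horizontal distance between fusebox and mat_fuse below 0.01 m and z of fusebox in the frame of mat_fuse between 0.001 and 0.009 m and angle between the y axis of fusebox and the y axis of mat_fuse, either way round below 0.3 rad and horizontal distance between battery and mat_battery below 0.01 m and z of battery in the frame of mat_battery between 0.001 and 0.009 m and angle between the y axis of battery and the y axis of mat_battery, either way round below 0.3 rad and horizontal distance between terminal and mat_terminal below 0.01 m and z of terminal in the frame of mat_terminal between 0.001 and 0.009 m and angle between the y axis of terminal and the y axis of mat_terminal, either way round below 0.3 rad); the robot touches nothing.
It also fails if it takes over 112 s, if anything falls off the work surface, if the arm or the gripper's body presses on something with over 40 N, if the wrist force passes 120 N, or if a joint passes its speed limit or range.

### The arm

A 6-joint arm with a two-finger parallel gripper is mounted at the origin on a cart in front of the work surface, level with it; the furniture and walls round the work are solid. World frame = base frame: x ahead of the robot, y to its left, z up, the work surface at z = 0. Lengths are in m, angles in rad, forces in N, time in s.
With the tool pointing down it reaches from about 0.35 to 0.875 m from the base axis. Payload 4.2 kg.
Tool frame: the origin (TCP) lies between the finger pads; the fingertips stand 14 mm ahead of it and the grasp point (between the pads) lies 5 mm behind it; z points along the fingers, y is the line along which they close (so a half turn about z gives the same grasp; the last joint's range is limited). The gripper opens to 85 mm and grips with 20 to 120 N. Pads are 22 mm wide; open, the fingers measure 114 mm over their backs; the gripper's body (76 mm by 85 mm) begins 54 mm behind the grasp point. The pads swing forward as they close: fully open they stand 13 mm farther back than shut.
Start: joints at [1.524, 0.385, 0.008, 0, -1.194, -0.259], TCP at [0.188, 0.596, 0.245] pointing down, gripper open.
Joint ranges: [-3.14, 3.14], [-1.21, 2.06], [-1.07, 1.41], [-3.16, 2.05], [-2.99, -0.16], [-3.1, 3.1]. Speed limits (rad/s): [2.79, 2.79, 3.14, 3.14, 3.14, 3.14].

### API

Orientations are given as a unit quaternion [w, x, y, z].
In Python, from plant import telemetry, viewer, hand_in, finder gives the robot as it stands.
- The arm moves only by the tool servo_tool, never from a script. Its argument "moves" is a list that holds one entry, the list of rows, each a list of 5 numbers: the opening, from 0 (shut) to 1 (fully open), then the shift along the tool's x, y, z in m, then the turn about the tool's z in rad. In form: [[[gripper, tx, ty, tz, turn], ...]]. A call has 1 to 20 rows; each row shifts and turns the commanded pose from where the row before left it, along the tool's axes as they then stand; what a row does not reach is not made up. A row lasts 1/10 s, in which the tool goes at most 50 mm and 8.59 degrees, less where a joint would pass 70% of its speed; a pose out of reach is approached as far as the arm can. A call is refused whole if a number of a shift passes 0.05 or a number of a turn 0.15, either way. A call with a gripper value outside its range is refused whole. The fingers move at their own pace and stop on an object; the grip force is fixed at half the most. Time passes only in rows, so rows that do not move let the fingers close. It gives the time, the measured TCP pose, the force, the opening and the grip force at its end, in the units of the state.
- telemetry.get_obs(): the state, without advancing time (a new reading comes with each control period).
- viewer.capture(name): name is "scene" or "top"; returns a dict with "img" (384x512x3 uint8, blue, green, red), "vfov" (degrees; the focal length in pixels is half the picture's height over the tangent of half this angle, whatever the lens; pixels are square), "cx", "cy" (the principal point, pixels), "R" (3x3) and "t" (3): a world point X has camera coordinates R X + t. Camera axes: x right, y down, z forward; pixel columns grow to the right and rows downward; lengths in m; the calibration is good to about 2 mm. A picture is of the moment at which its call begins. There is no depth.
- hand_in(): hands the job in; it is judged then, once.
Trained networks look in a picture, given as the dict that the camera call returned (one of the last four; its "shot" number tells which), for a name from the list of things; names that differ only in an ending like _2 or _b are one class to them, and where a whole thing is asked for, a point or a joint stands for the part that bears it (a point fixed in the world has none). Each returns a list of dicts, best first, with "score" (0 to 1); they miss things now and then, are a little off and sometimes report something else, mostly with a low value. They report only what shows in the picture. A call takes as long as a camera call. They do not tell look-alikes from the thing itself.
- finder.outline_of(picture, target): "pixels" (384x512 bool, what is visible of it).
- finder.spot_point(picture, target): "xyz" ([x, y, z] in m, in the coordinates of the camera as it stood for that picture, good to about 4 mm: a listed point, or the origin of a listed thing).
The state is a dict: "clock": time; "joint_positions": joint angles; "dq": joint speeds; "effort": joint torques, N m; "tool_pos": TCP position; "tcp_rot": TCP orientation; "wrist_force": force on the tool from outside, world axes, zero at the start; "moment": the same for the moment, N m; "finger_gap": finger opening in m; "grip_force": force on a finger pad.
Only numpy, scipy, OpenCV 4.12 (cv2) and the standard library are available. Lean on these libraries where they do the work, as an engineer would, in place of code of your own. Each camera call takes 0.05 s, during which the arm holds its last target. There are 200 camera calls.

## Working session

There is one attempt and no reset: what is moved stays moved. The work goes in short steps, Python scripts to look and compute and a tool call to move; the robot and the scene stay as the last step left them, time stands still between calls to the robot, and variables do not carry over. Pictures are saved under pics/ and viewed, at most 14 in all, crops included, and the job is handed in when it is done.

Besides the shell and the picture viewer there is one more tool, called after "Emit:" as a command line: name --argument value ..., lists and objects as JSON in quotes. servo_tool: Moves the arm, as the interface text tells. Its arguments: {"type":"object","properties":{"moves":{"type":"array"}},"required":["moves"]}

```bash
mkdir -p pics; ls
python3 - <<'E'
from plant import telemetry, viewer, finder
import cv2
for n in ("top","scene"):
    p=viewer.capture(n); cv2.imwrite(f"pics/{n}0.png",cv2.resize(p["img"],None,fx=1.5,fy=1.5))
    print(n,p["vfov"],p["cx"],p["cy"],p["R"],p["t"])
print(telemetry.get_obs())
E
```

```text
pics
top 43.8949328111432 258.2046038188613 187.24386508990122 [[-0.02066325 -0.99964186 -0.01700523]
 [-0.99011717  0.02282028 -0.13837352]
 [ 0.13871203  0.01397792 -0.99023411]] [0.02550104 0.5858245  1.52894956]
scene 52.74158062047706 257.6559680525915 193.55982170114012 [[ 0.8530485  -0.52183055  0.00105961]
 [-0.37899119 -0.62093896 -0.68614902]
 [ 0.35871148  0.58491681 -0.72746024]] [-0.52345023  0.26994042  0.82687983]
{'clock': 0.1, 'joint_positions': array([ 1.52358509e+00,  3.85479987e-01,  6.76436497e-03, -3.92888898e-04,
       -1.19398010e+00, -2.58595255e-01]), 'dq': array([-0.00029486, -0.00164633,  0.00328806,  0.00155927,  0.00041134,
       -0.00083615]), 'effort': array([-1.85872468e-04, -3.93317556e+01,  1.88930082e+01,  4.19792667e+00,
       -2.58356100e-03,  3.65381922e-06]), 'tool_pos': array([0.18801179, 0.59554454, 0.24433772]), 'tcp_rot': array([ 9.63659988e-04,  9.88321555e-01, -1.52379685e-01, -8.13858530e-05]), 'wrist_force': array([-0.64593655, -0.6933122 ,  0.95229179]), 'moment': array([-0.00018356, -0.03860981,  0.05541542]), 'grip_force': 0.0, 'finger_gap': 0.08539902816640346}
```

View pics/top0.png

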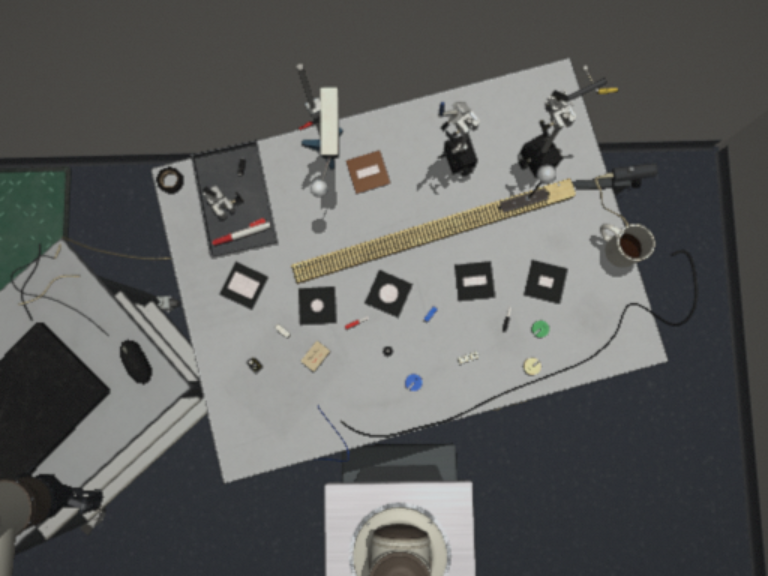

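View pics/scene0.png

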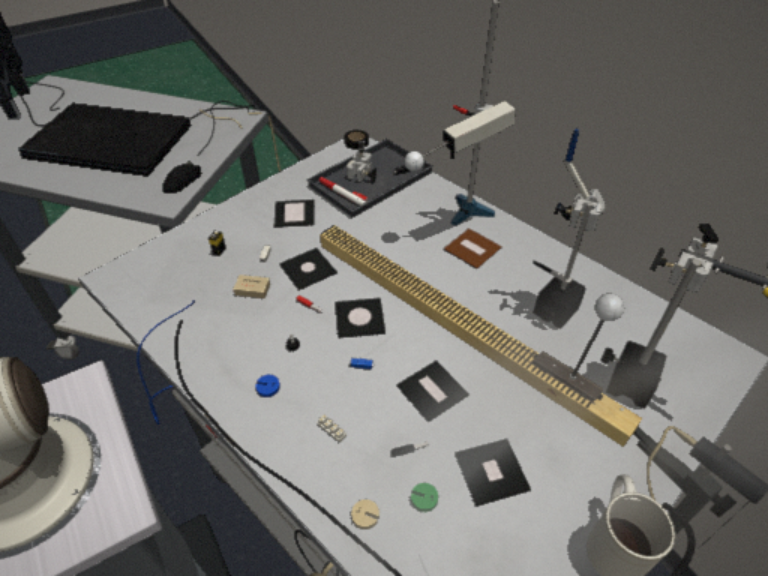

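Top view: parts along the near side: battery (255,365), fuse box (316,356), screw (388,351), terminal (468,358), brass mass (532,367). The decoys are blue (413,383), green (540,328) and the brown mat (368,172). Mats run from left to right: fuse, screw, mass, terminal, battery.

```bash
cat > h.py <<'E'
from plant import telemetry, viewer, finder
import numpy as np, cv2
from scipy.optimize import minimize
from scipy.spatial.transform import Rotation as Ro
SZ=dict(screw=(24,24,12),mass=(38,38,10),fusebox=(38,58,18),battery=(18,27,44),terminal=(16,48,8),
 mat_screw=(84,84,5),mat_mass=(84,84,5),mat_fuse=(84,84,5),mat_battery=(84,84,5),mat_terminal=(84,84,5))
def model(n):
    a,b,h=np.array(SZ[n])/1000
    if n in("screw","mass"):
        t=np.linspace(0,2*np.pi,24,endpoint=False); q=np.c_[np.cos(t),np.sin(t)]*a/2
    else: q=np.array([[-1,-1],[1,-1],[1,1],[-1,1]])*[a/2,b/2]
    P=np.vstack([np.c_[q,0*q[:,0]+z] for z in(0,h)])
    if n=="screw": P=np.vstack([P,[[0.003*i,0.003*j,.03] for i in(-1,1) for j in(-1,1)]])
    if n=="terminal": P=np.vstack([P,np.c_[q*[.7,.93],0*q[:,0]+.017]])
    return P
def foc(p): return p["img"].shape[0]/2/np.tan(np.radians(p["vfov"]/2))
def proj(p,X):
    c=np.asarray(X)@p["R"].T+p["t"]; return c[:,:2]/c[:,2:]*foc(p)+[p["cx"],p["cy"]]
def world(p,c): return p["R"].T@(np.asarray(c)-p["t"])
def ray(p,uv,z):
    d=p["R"].T@np.array([(uv[0]-p["cx"])/foc(p),(uv[1]-p["cy"])/foc(p),1]); o=-p["R"].T@p["t"]
    return o+d*(z-o[2])/d[2]
def fit(n,views,x0,zb=0,K=6):
    """views: [(picture,mask)]; best x,y,yaw and IoU of the projected hull"""
    P=model(n); C=[]
    for p,m in views:
        ys,xs=np.nonzero(m); o=np.array([xs.min()-12,ys.min()-12]); w=np.array([xs.max()+13,ys.max()+13])-o
        pad=np.zeros((w[1],w[0]),np.uint8); pad[ys-o[1],xs-o[0]]=255
        C.append((p,o,cv2.resize(pad,None,fx=K,fy=K,interpolation=cv2.INTER_LINEAR)>127))
    def cost(v):
        s=0
        c,q=np.cos(v[2]),np.sin(v[2]); W=P@np.array([[c,q,0],[-q,c,0],[0,0,1]])+[v[0]/100,v[1]/100,zb]
        for p,o,M in C:
            h=cv2.convexHull((((proj(p,W)-o+.5)*K-.5)*16).round().astype(np.int32))
            I=np.zeros(M.shape,np.uint8); cv2.fillConvexPoly(I,h,1,shift=4); I=I>0
            s+=1-(I&M).sum()/(I|M).sum()
        return s/len(C)
    best=None
    for y in ([0] if n in("screw","mass") else np.arange(0,np.pi,np.pi/6)):
        v0=np.array([x0[0]*100,x0[1]*100,y]); S=np.vstack([v0,v0+[.6,0,0],v0+[0,.6,0],v0+[0,0,.3]])
        r=minimize(cost,v0,method="Nelder-Mead",options=dict(initial_simplex=S,xatol=.01,fatol=1e-4))
        if best is None or r.fun<best.fun: best=r
    return best.x[0]/100,best.x[1]/100,best.x[2]%np.pi,1-best.fun
def tool():
    o=telemetry.get_obs(); w,x,y,z=o["tcp_rot"]; M=Ro.from_quat([x,y,z,w]).as_matrix()
    return o,np.array(o["tool_pos"]),M
def to(x,y,z,yaw=None):
    """yaw: wanted world direction of the closing line (mod pi); prints shift in current tool axes, then in turned axes, and turn"""
    o,p,M=tool(); d=np.array([x,y,z])-p; t=0
    if yaw is not None:
        a=np.arctan2(M[1,1],M[0,1]); t=-((yaw-a+np.pi/2)%np.pi-np.pi/2)
    M2=M@Ro.from_euler("z",t).as_matrix()
    print("tool",p.round(4),"j6",o["joint_positions"][5].round(2),"now-axes",(M.T@d).round(4),"turned-axes",(M2.T@d).round(4),"turn",round(t,3),"t",round(o["clock"],1))
E
cat > m.py <<'E'
from h import *
ps=[viewer.capture(n) for n in("top","scene")]
for n in SZ:
    L=[]
    for i,p in enumerate(ps):
        for s in finder.spot_point(p,n)[:4]: print(n,i,"spot",round(s["score"],2),world(p,s["xyz"]).round(3))
        for s in finder.outline_of(p,n)[:4]:
            m=s["pixels"]; ys,xs=np.nonzero(m); c=ray(p,(xs.mean(),ys.mean()),SZ[n][2]/2000)
            col=np.median(p["img"][m],0); print(n,i,"outl",round(s["score"],2),len(xs),c.round(3),col)
            np.savez(f"mask_{n}_{i}_{len(L)}.npz",m=m); L.append((i,m,c))
    try:
        A=[l for l in L if l[0]==0]; B=[l for l in L if l[0]==1]
        for a in A:
            for b in B:
                if np.hypot(*(a[2]-b[2])[:2])<.03: print("  FIT",n,np.round(fit(n,[(ps[0],a[1]),(ps[1],b[1])],a[2]),4), np.round(fit(n,[(ps[1],b[1])],a[2]),4))
    except Exception as e: print(e)
E
python3 m.py
```

```text
screw 0 spot 0.55 [ 0.437  0.017 -0.   ]
screw 1 spot 0.4 [ 0.436  0.014 -0.005]
mass 0 spot 0.47 [ 0.367 -0.04   0.001]
mass 0 spot 0.46 [ 0.396 -0.298 -0.002]
mass 0 spot 0.41 [ 0.475 -0.325  0.   ]
mass 0 outl 0.63 101 [ 0.365 -0.04   0.005] [179. 107.  72.]
mass 1 spot 0.82 [ 0.397 -0.301 -0.004]
mass 1 spot 0.71 [ 0.363 -0.04  -0.003]
mass 1 outl 0.79 295 [ 0.477 -0.322  0.005] [101. 142.  96.]
mass 1 outl 0.55 169 [ 0.366 -0.039  0.005] [165.  75.  32.]
mass 1 outl 0.54 270 [ 0.394 -0.301  0.005] [134. 174. 192.]
  FIT mass [ 0.3653 -0.0398  0.0259  0.8558] [ 0.3657 -0.0382  0.0485  0.821 ]
fusebox 0 spot 0.73 [0.426 0.178 0.003]
fusebox 0 outl 0.73 218 [0.426 0.176 0.009] [136. 168. 185.]
fusebox 0 outl 0.25 96 [ 0.394 -0.301  0.009] [156. 202. 207.]
fusebox 1 spot 0.7 [ 0.427  0.176 -0.004]
fusebox 1 spot 0.16 [ 0.583 -0.341 -0.001]
fusebox 1 outl 0.72 279 [0.428 0.177 0.009] [125. 160. 179.]
  FIT fusebox [0.4268 0.1758 0.901  0.8834] [0.4283 0.1764 0.903  0.8499]
battery 0 spot 0.53 [0.415 0.309 0.004]
battery 0 outl 0.44 68 [0.411 0.308 0.022] [61.5 65.  66.5]
battery 1 sp
[... 1560 characters left out ...]
FIT mat_battery [ 0.582  -0.3407  1.2873  0.9532] [ 0.5822 -0.3406  2.8687  0.9632]
mat_terminal 0 spot 0.71 [ 0.587 -0.178  0.001]
mat_terminal 0 spot 0.58 [0.846 0.053 0.002]
mat_terminal 0 outl 0.98 626 [ 0.587 -0.183  0.002] [38. 40. 39.]
mat_terminal 0 outl 0.72 551 [0.846 0.053 0.002] [ 62.  85. 118.]
mat_terminal 1 spot 0.94 [0.85  0.054 0.   ]
mat_terminal 1 spot 0.73 [ 0.589 -0.183 -0.001]
mat_terminal 1 outl 0.82 1097 [ 0.587 -0.183  0.002] [69. 70. 70.]
mat_terminal 1 outl 0.74 550 [0.846 0.053 0.002] [ 35.  61. 100.]
  FIT mat_terminal [ 0.5877 -0.1821  0.0727  0.9575] [ 0.5879 -0.1817  0.0735  0.9619]
  FIT mat_terminal [0.8467 0.0533 0.2846 0.9284] [0.8465 0.0543 0.2903 0.9377]
```

```bash
cat > r.py <<'E'
from h import *
def rect(p,x,y,z,s=.1,N=250):
    """crop in the plane z; image right = -y, up = +x"""
    c=np.array([[x+s/2,y+s/2,z],[x+s/2,y-s/2,z],[x-s/2,y-s/2,z],[x-s/2,y+s/2,z]])
    H=cv2.getPerspectiveTransform(np.float32(proj(p,c)),np.float32([[0,0],[N,0],[N,N],[0,N]])-.5)
    return cv2.warpPerspective(p["img"],H,(N,N),flags=cv2.INTER_CUBIC)
def pale(im,x,y,s=.1,thr=None,rad=.032):
    g=im.max(2).astype(np.uint8); N=len(g)
    yy,xx=np.mgrid[:N,:N]; ok=np.hypot(xx-N/2,yy-N/2)<rad/s*N
    t=cv2.threshold(g[ok].reshape(-1,1),0,255,cv2.THRESH_OTSU)[0]
    m=((g>t)&ok).astype(np.uint8); n,l,st,c=cv2.connectedComponentsWithStats(m); k=1+np.argmax(st[1:,4])
    yy,xx=np.nonzero(l==k); X=x+s/2-yy*s/N; Y=y+s/2-xx*s/N
    ev,V=np.linalg.eigh(np.cov(X,Y)); a=np.arctan2(V[1,1],V[0,1])
    return X.mean().round(4),Y.mean().round(4),"long axis dir",round(a%np.pi,3),"LxW",(np.sqrt(12*ev[::-1])*1000).round(1)
if __name__=="__main__":
    ps=[viewer.capture(n) for n in("top","scene")]
    T=dict(mat_fuse=(.59,.339,.005),mat_screw=(.54,.173,.005),mat_mass=(.564,.012,.005),mat_terminal=(.588,-.182,.005),mat_battery=(.582,-.341,.005),
      fusebox=(.427,.176,.018),battery=(.412,.308,.044),terminal=(.419,-.161,.014),screw=(.437,.016,.01),mass=(.396,-.3,.01))
    rows=[]
    for p in ps:
        ims=[rect(p,*v,N=160) for v in T.values()]; rows+= [np.hstack(ims[5*i:5*i+5]) for i in (0,1)]
    cv2.imwrite("pics/rect.png",np.vstack([rows[i] for i in (0,1,2,3)])[:600])
    for i,p in enumerate(ps):
        for n in("mat_fuse","mat_screw","mat_mass","mat_terminal","mat_battery","terminal","mass"):
            x,y,z=T[n]; print(n,i,*pale(rect(p,x,y,z),x,y,rad=.04 if n=="mat_fuse" else .03))
E
python3 r.py
```

```text
mat_fuse 0 0.5904 0.339 long axis dir 1.115 LxW [61.2 41.4]
mat_screw 0 0.541 0.1732 long axis dir 3.077 LxW [24.6 24.1]
mat_mass 0 0.5644 0.0124 long axis dir 2.513 LxW [36.7 35.8]
mat_terminal 0 0.5883 -0.1813 long axis dir 1.657 LxW [51.1 19.7]
mat_battery 0 0.5832 -0.3404 long axis dir 1.317 LxW [30.9 21.8]
terminal 0 0.4146 -0.1504 long axis dir 1.946 LxW [22.  11.9]
mass 0 0.3951 -0.3007 long axis dir 0.654 LxW [34.3 30.2]
mat_fuse 1 0.5903 0.3392 long axis dir 1.129 LxW [60.7 40.5]
mat_screw 1 0.541 0.1735 long axis dir 0.624 LxW [23.9 23.7]
mat_mass 1 0.5642 0.0125 long axis dir 1.656 LxW [35.5 35.4]
mat_terminal 1 0.588 -0.1816 long axis dir 1.66 LxW [50.2 18.6]
mat_battery 1 0.5827 -0.3401 long axis dir 1.305 LxW [29.5 20.5]
terminal 1 0.421 -0.1589 long axis dir 3.129 LxW [56.3 51.2]
mass 1 0.3969 -0.2988 long axis dir 2.366 LxW [53.1 52. ]
```

View pics/rect.png

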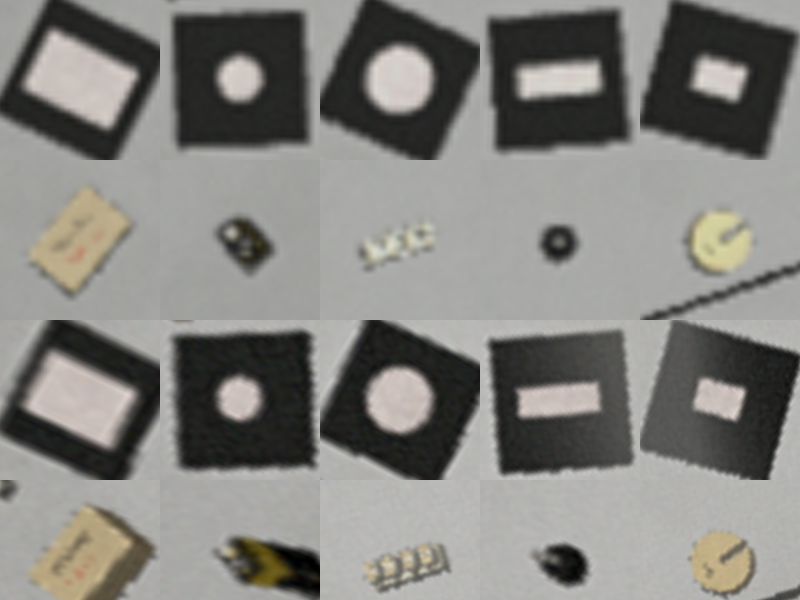

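Rectified crops confirm the mats and give their silhouette directions. The mass slot points up-right and a cable runs about 30 mm below it. Battery first.

```bash
python3 -c "
from h import *
to(.412,.308,.13,2.34)"
```

```text
tool [0.1881 0.596  0.2453] j6 -0.26 now-axes [0.3002 0.2072 0.1153] turned-axes [-0.0395  0.3626  0.1153] turn -1.075 t 2.3
```

Emit:
servo_tool --moves '[[[1, 0.043, 0.0296, 0, 0], [1, 0.043, 0.0296, 0, 0], [1, 0.043, 0.0296, 0, 0], [1, 0.043, 0.0296, 0, 0], [1, 0.043, 0.0296, 0, 0], [1, 0.043, 0.0296, 0, 0], [1, 0.043, 0.0296, 0, 0], [0.7, 0, 0, 0.014, -0.134], [0.7, 0, 0, 0.014, -0.134], [0.7, 0, 0, 0.014, -0.134], [0.7, 0, 0, 0.014, -0.134], [0.7, 0, 0, 0.014, -0.134], [0.7, 0, 0, 0.014, -0.134], [0.7, 0, 0, 0.014, -0.134], [0.7, 0, 0, 0.014, -0.134], [0.7, 0, 0, 0, 0]]]'

```text
clock: 3.9
tool_pos: [0.4025, 0.319, 0.1317]
tcp_rot: [0.001, 0.928, 0.374, -0.002]
wrist_force: [0.0, -0.5, -0.2]
finger_gap: 0.0598
grip_force: 0.0
```

```bash
python3 -c "
from h import *
to(.412,.308,.025,2.34)
ps=[viewer.capture(n) for n in('top','scene')]
im=ps[1]['img']; u=proj(ps[1],[[.412,.308,.05]])[0].astype(int); print(u)
c=im[max(0,u[1]-75):u[1]+75,max(0,u[0]-100):u[0]+100]
cv2.imwrite('pics/b1.png',cv2.resize(c,None,fx=4,fy=4,interpolation=2))"
```

```text
tool [0.4025 0.319  0.1317] j6 1.35 now-axes [-0.0003  0.0144  0.1067] turned-axes [-0.0004  0.0144  0.1067] turn -0.004 t 3.9
[142 154]
```

View pics/b1.png

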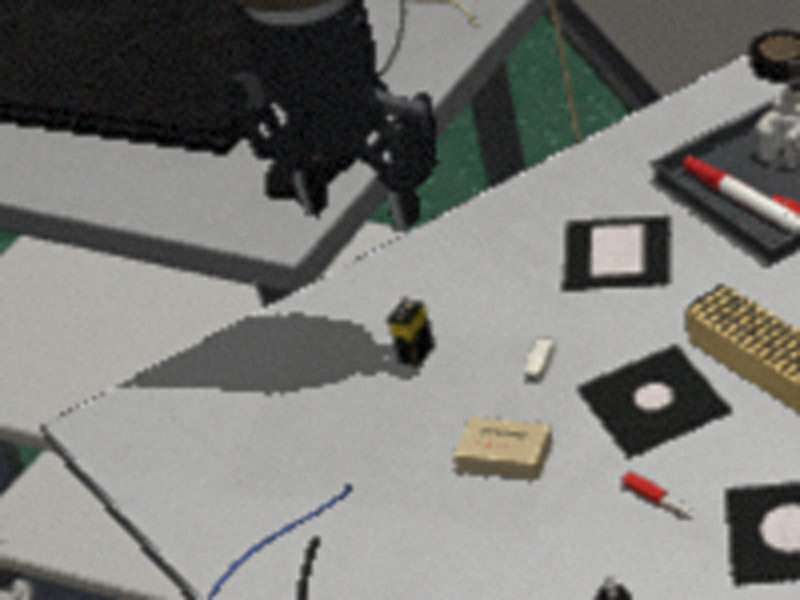

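The battery stands at about (410,335) in the crop, clear of the gripper. Now I check its yaw and position with a fresh fit.

```bash
python3 -c "
from h import *
ps=[viewer.capture(n) for n in('top','scene')]
V=[]
for p in ps:
    o=[s for s in finder.outline_of(p,'battery') if s['score']>.3]
    for s in finder.spot_point(p,'battery')[:1]: print(world(p,s['xyz']).round(3))
    if o: V.append((p,o[0]['pixels'])); print(o[0]['score'],o[0]['pixels'].sum())
SZ['battery']=(18,27,46)
for W in (V,V[:1],V[1:]): print(np.round(fit('battery',W,(.412,.308)),4))
p=ps[1]
for uv in [(393,352),(413,366),(433,350)]: print(ray(p,(42+uv[0]/4-.4,79+uv[1]/4-.4),0).round(4))
for uv in [(388,308),(408,296),(430,306),(410,325)]: print(ray(p,(42+uv[0]/4-.4,79+uv[1]/4-.4),.045).round(4))
"
```

```text
[0.414 0.307 0.004]
[0.411 0.305 0.001]Traceback (most recent call last):
  File "<string>", line 10, in <module>
    for W in (V,V[:1],V[1:]): print(np.round(fit('battery',W,(.412,.308)),4))
                                             ~~~^^^^^^^^^^^^^^^^^^^^^^^^^
  File "h.py", line 41, in fit
    r=minimize(cost,v0,method="Nelder-Mead",options=dict(initial_simplex=S,xatol=.01,fatol=1e-4))
    res = _minimize_neldermead(fun, x0, args, callback, bounds=bounds,
                               **options)
    fsim[k] = func(sim[k])
              ~~~~^^^^^^^^
    fx = function(np.copy(x), *(wrapper_args + args))
  File "h.py", line 37, in cost
    return s/len(C)
           ~^~~~~~~
ZeroDivisionError: division by zero
```

```bash
python3 -c "
from h import *
ps=[viewer.capture(n) for n in('top','scene')]
p=ps[1]
for uv in [(393,352),(413,366),(433,350)]: print(ray(p,(42+uv[0]/4-.4,79+uv[1]/4-.4),0).round(4))
for uv in [(388,308),(408,296),(430,306),(410,325)]: print(ray(p,(42+uv[0]/4-.4,79+uv[1]/4-.4),.045).round(4))
V=[(ps[i],np.load(f'mask_battery_{i}_{i}.npz')['m']) for i in (0,1)]
# dark-pixel mask in scene around the battery
for h in (44,46):
  SZ['battery']=(18,27,h)
  for W in (V,V[:1],V[1:]): print(h,np.round(fit('battery',W,(.412,.307)),4))
g=p['img'].max(2); u=proj(p,[[.412,.307,.022]])[0].astype(int)
print(u); print(g[u[1]-16:u[1]+17,u[0]-11:u[0]+12])
"
```

```text
[0.3976 0.3218 0.    ]
[0.405  0.2994 0.    ]
[0.4239 0.3084 0.    ]
[0.4024 0.3168 0.045 ]
[0.4194 0.322  0.045 ]
[0.4292 0.303  0.045 ]
[0.4095 0.2908 0.045 ]
44 [0.4117 0.3081 2.3641 0.8058]
44 [0.4114 0.3077 2.2607 0.8895]
44 [0.4115 0.3071 2.6462 0.7926]
46 [0.4114 0.3075 2.4055 0.7884]
46 [0.4112 0.3072 2.2708 0.8832]
46 [0.4115 0.3072 2.65   0.7655]
[144 162]
[[172 174 172 174 173 173 173 174 174 175 176 177 176 173 174 175 173 177
  173 175 173 172 175]
 [174 173 174 173 175 177 173 174 173 176 175 174 175 176 178 174 176 178
  174 175 171 175 178]
 [170 178 175 174 175 173 175 177 175 175 177 174 176 174 172 174 174 174
  176 176 172 175 174]
 [171 174 173 171 174 174 179 174 175 174 175 173 175 173 173 176 176 172
  173 175 178 175 174]
 [171 176 176 174 170 176 173 172 175 176 175 173 178 171 175 173 173 176
  177 175 178 175 177]
 [174 175 175 175 178 174 172 175 177 176 175 172 174 171 171 174 173 175
  173 175 175 174 175]
 [171 174 174 175 177 178 177 174 177 173 174 172 174 176 174 176 173 173
  173 174 176 176 178]
 [174 175 173 175 174 175 177 178 175 144 121 165 17
[... 1770 characters left out ...]
168 169 169 170 171]
 [ 95  99 158 164 166 160 117 103  98  87  83  91 102 157 171 175 172 172
  169 170 170 171 171]
 [164 167 171 171 173 173 167 167 162 115 102 159 165 171 171 169 172 172
  169 169 168 169 169]
 [172 169 171 170 171 171 171 170 173 166 167 171 176 171 171 174 172 171
  172 174 172 172 173]
 [172 169 169 172 172 168 168 167 169 168 173 172 174 170 170 171 170 173
  174 170 171 173 172]
 [170 171 172 171 171 171 171 173 174 170 172 169 170 176 172 169 171 172
  170 174 169 177 173]
 [172 171 169 171 172 170 172 173 172 168 169 170 169 173 171 172 170 171
  174 173 176 174 171]
 [171 169 170 170 173 174 170 173 171 172 173 166 170 172 169 175 171 170
  173 173 174 171 172]]
```

```bash
python3 -c "
from h import *
ps=[viewer.capture(n) for n in('top','scene')]
V=[]
for p,w in zip(ps,(10,16)):
    g=p['img'].min(2); u=proj(p,[[.412,.307,.022]])[0].round().astype(int)
    m=np.zeros(g.shape,bool); s=np.s_[u[1]-w:u[1]+w+1,u[0]-w:u[0]+w+1]; m[s]=g[s]<62
    n,l,st,c=cv2.connectedComponentsWithStats(m.astype(np.uint8)); m=l==1+np.argmax(st[1:,4]); V.append((p,m)); print(m.sum())
    if w==10: print(g[s])
for h in (44,47):
  SZ['battery']=(18,27,h)
  for W in (V,V[:1],V[1:]): print(h,np.round(fit('battery',W,(.412,.307)),4))
"
```

```text
134
[[109 150 148 148 141 117  73  63  50  33  24  25  65 125 161 162 161 162
  162 162 159]
 [100 144 147 142 118  68  60  86  72  31  22  29  71 126 160 162 161 160
  161 161 160]
 [ 98 135 134 116  68  35  32  46  50  37  58  77 115 146 161 161 161 160
  161 161 159]
 [ 57  84  78  51  34  26  24  26  28  54  98 134 160 161 162 161 161 160
  161 160 161]
 [ 25  36  34  28  27  27  27  26  25  54 114 160 164 163 162 161 159 160
  161 159 160]
 [ 24  25  27  25  21  29  27  30  34  72 131 163 163 161 160 160 160 159
  158 159 160]
 [ 21  22  24  22  24  28  32  36  39  82 129 153 162 162 161 161 159 159
  158 159 160]
 [ 26  22  21  25  24  32  53  64  46  50  67 110 151 161 161 160 160 160
  158 159 160]
 [ 21  21  23  28  29  51  87  98  48  29  29  59 111 150 161 160 160 159
  158 159 159]
 [ 24  22  23  28  34  65  98  91  48  21  22  25  60 111 150 163 160 160
  159 160 160]
 [ 23  18  25  42  58  60  62  66  41  37  33  20  26  54 108 155 161 161
  160 161 160]
 [ 21  24  53  95 118 101  47  30  38  55  46  27  23  32  77 132 161 161
  161 160 161]
 [ 19  31  89 146 161 142  7
[... 275 characters left out ...]
3  61  61  62  76  90  91  93 120 160
  162 160 161]
 [ 32  88 140 134  99  92  96  90  91  90  91  91  92  92  92 102 134 161
  161 160 160]
 [ 45  99 130  99  90  90  91  92  91  91  92  91  91 102 119 133 160 162
  161 159 160]
 [ 60  91  95  90  90  91  92  90  92  91  91  92 103 134 158 161 162 161
  160 161 161]
 [ 68  92  91  91  90  91  91  91  92  91  91 102 133 160 162 161 160 160
  160 162 162]
 [ 83  92  91  91  92  91  92  92  91  90  92 119 159 161 161 160 161 161
  161 161 162]]
121
44 [0.4127 0.3119 2.5715 0.5646]
44 [0.4219 0.3216 2.374  0.4216]
44 [0.4119 0.3091 2.596  0.7783]
47 [0.4129 0.3121 2.5781 0.5516]
47 [0.4219 0.321  2.3408 0.4294]
47 [0.4119 0.3084 2.6095 0.7403]
```

```bash
python3 -c "
from h import *
to(.412,.3075,.025,2.45)"
```

```text
tool [0.4033 0.32   0.1335] j6 1.35 now-axes [-0.0025  0.015   0.1085] turned-axes [-0.0041  0.0147  0.1085] turn -0.113 t 4.5
```

Emit:
servo_tool --moves '[[[0.7, 0, 0, 0, -0.113], [0.7, -0.004, 0.0147, 0, 0], [0.7, 0, 0, 0.027, 0], [0.7, 0, 0, 0.027, 0], [0.7, 0, 0, 0.027, 0], [0.7, 0, 0, 0.0275, 0], [0.7, 0, 0, 0, 0], [0.05, 0, 0, 0, 0], [0.05, 0, 0, 0, 0], [0.05, 0, 0, 0, 0], [0.05, 0, 0, 0, 0], [0.05, 0, 0, 0, 0], [0.05, 0, 0, 0, 0]]]'

```text
clock: 5.8
tool_pos: [0.4129, 0.3084, 0.0265]
tcp_rot: [-0.001, 0.905, 0.426, 0.002]
wrist_force: [-0.4, -0.5, 7.2]
finger_gap: 0.0168
grip_force: 59.2
```

```bash
python3 -c "
from h import *
to(.583,-.3403,.15,2.88)"
```

```text
tool [0.4129 0.3084 0.0265] j6 1.49 now-axes [-0.3911  0.5445 -0.1247] turned-axes [-0.5823  0.3323 -0.1247] turn -0.429 t 5.8
```

Emit:
servo_tool --moves '[[[0.05, 0, 0, -0.025, 0], [0.05, 0, 0, -0.025, 0], [0.05, 0, 0, -0.025, 0], [0.05, 0, 0, -0.025, 0], [0.05, -0.026, 0.0363, -0.025, 0], [0.05, -0.026, 0.0363, 0, 0], [0.05, -0.026, 0.0363, 0, 0], [0.05, -0.026, 0.0363, 0, 0], [0.05, -0.026, 0.0363, 0, 0], [0.05, -0.026, 0.0363, 0, 0], [0.05, -0.026, 0.0363, 0, 0], [0.05, -0.026, 0.0363, 0, 0], [0.05, -0.026, 0.0363, 0, 0], [0.05, -0.026, 0.0363, 0, 0], [0.05, -0.026, 0.0363, 0, 0], [0.05, -0.026, 0.0363, 0, 0], [0.05, -0.026, 0.0363, 0, -0.1], [0.05, 0, 0, 0, -0.15], [0.05, 0, 0, 0, -0.15], [0.05, 0, 0, 0, 0]]]'

```text
clock: 7.8
tool_pos: [0.5593, -0.2532, 0.1491]
tcp_rot: [-0.0, 0.803, 0.596, -0.0]
wrist_force: [0.0, 0.8, -0.4]
finger_gap: 0.0168
grip_force: 58.6
```

```bash
python3 -c "
from h import *
to(.583,-.3403,.0315,2.88)
p=viewer.capture('scene'); u=proj(p,[[.583,-.34,.12]])[0].astype(int); print(u)
c=p['img'][max(0,u[1]-75):u[1]+75,max(0,u[0]-100):u[0]+100]
cv2.imwrite('pics/b2.png',cv2.resize(c,None,fx=4,fy=4,interpolation=2))"
```

```text
tool [ 0.5593 -0.2532  0.1491] j6 3.01 now-axes [-0.0766  0.0479  0.1175] turned-axes [-0.078   0.0455  0.1175] turn -0.031 t 7.8
[335 285]
```

View pics/b2.png

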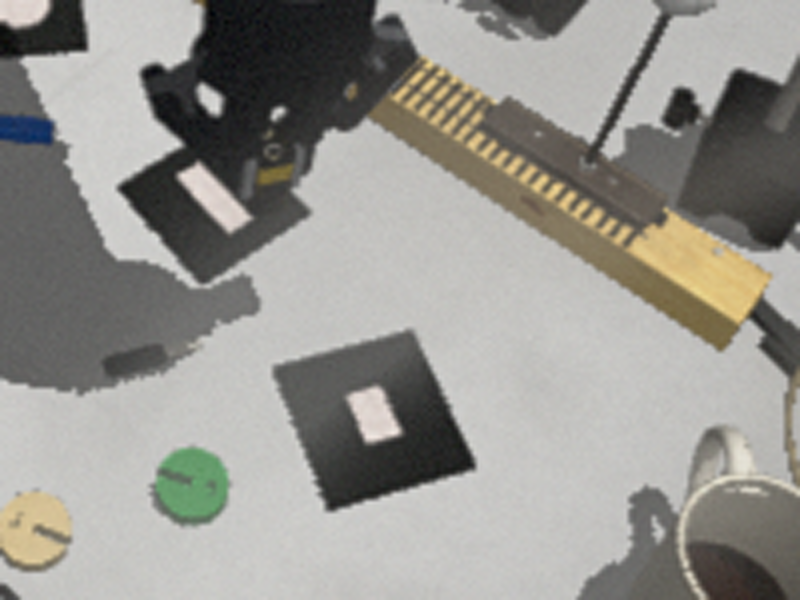

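The battery is held well. Joint 6 is at 3.01, near its limit, so I take the equivalent half-turned pose.

Emit:
servo_tool --moves '[[[0.05, 0, 0, 0, 0.149], [0.05, 0, 0, 0, 0.149], [0.05, 0, 0, 0, 0.149], [0.05, 0, 0, 0, 0.149], [0.05, 0, 0, 0, 0.149], [0.05, 0, 0, 0, 0.149], [0.05, 0, 0, 0, 0.149], [0.05, 0, 0, 0, 0.149], [0.05, 0, 0, 0, 0.149], [0.05, 0, 0, 0, 0.149], [0.05, 0, 0, 0, 0.149], [0.05, 0, 0, 0, 0.149], [0.05, 0, 0, 0, 0.149], [0.05, 0, 0, 0, 0.149], [0.05, 0, 0, 0, 0.149], [0.05, 0, 0, 0, 0.149], [0.05, 0, 0, 0, 0.149], [0.05, 0, 0, 0, 0.149], [0.05, 0, 0, 0, 0.149], [0.05, 0, 0, 0, 0.149]]]'

```text
clock: 9.85
tool_pos: [0.5597, -0.2522, 0.1495]
tcp_rot: [0.0, -0.656, 0.754, -0.0]
wrist_force: [-0.1, -0.0, 0.2]
finger_gap: 0.0165
grip_force: 58.6
```

```bash
python3 -c "
from h import *
to(.583,-.3403,.0315,2.88)"
```

```text
tool [ 0.5597 -0.2522  0.1495] j6 0.02 now-axes [ 0.0841 -0.0353  0.118 ] turned-axes [ 0.0791 -0.0453  0.118 ] turn 0.123 t 9.8
```

Emit:
servo_tool --moves '[[[0.05, 0, 0, 0, 0.123], [0.05, 0.0264, -0.0151, 0, 0], [0.05, 0.0264, -0.0151, 0, 0], [0.05, 0.0264, -0.0151, 0.02, 0], [0.05, 0, 0, 0.025, 0], [0.05, 0, 0, 0.025, 0], [0.05, 0, 0, 0.015, 0], [0.05, 0, 0, 0, 0], [0.05, 0, 0, 0, 0]]]'

```text
clock: 10.75
tool_pos: [0.5844, -0.3407, 0.0651]
tcp_rot: [0.0, -0.612, 0.791, -0.001]
wrist_force: [-0.1, -0.3, 0.2]
finger_gap: 0.0166
grip_force: 58.7
```

```bash
cat > pic.py <<'E'
import sys
from h import *
x,y,z=map(float,sys.argv[2:5]); p=viewer.capture('scene'); u=proj(p,[[x,y,z]])[0].round().astype(int); r=np.clip(u-[50,38],0,[512-100,384-76])
print('crop origin',r,'scale 6')
cv2.imwrite(f'pics/{sys.argv[1]}.png',cv2.resize(p['img'][r[1]:r[1]+76,r[0]:r[0]+100],None,fx=6,fy=6,interpolation=2))
E
python3 -c "
from h import *
to(.583,-.3403,.0315,2.88)"; python3 pic.py b3 .583 -.34 .04
```

```text
tool [ 0.5844 -0.3407  0.0651] j6 0.04 now-axes [-0.      0.0015  0.0336] turned-axes [-0.      0.0015  0.0336] turn 0.009 t 10.8
crop origin [280 267] scale 6
```

View pics/b3.png

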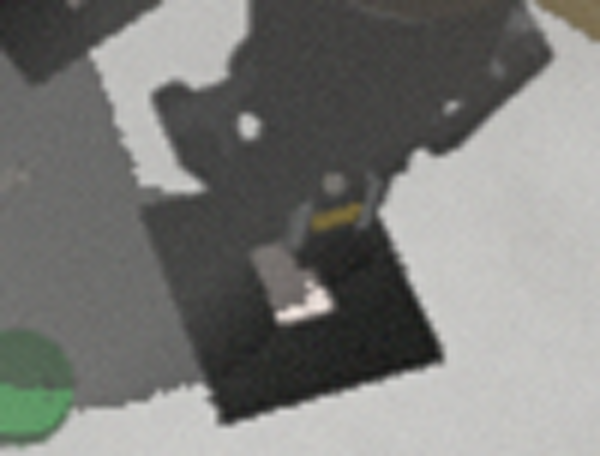

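Emit:
servo_tool --moves '[[[0.05, 0, 0.001, 0.012, 0], [0.05, 0, 0, 0.011, 0], [0.05, 0, 0, 0.0095, 0], [0.05, 0, 0, 0, 0], [0.05, 0, 0, 0, 0], [0.4, 0, 0, 0, 0], [0.4, 0, 0, 0, 0], [0.4, 0, 0, 0, 0], [0.4, 0, 0, -0.02, 0], [0.4, 0, 0, -0.03, 0], [0.4, 0, 0, -0.04, 0], [0.65, 0, 0, -0.03, 0], [0.65, 0, 0, 0, 0]]]'

```text
clock: 12.1
tool_pos: [0.5856, -0.3419, 0.158]
tcp_rot: [0.003, -0.613, 0.79, -0.005]
wrist_force: [-0.2, -0.2, -0.6]
finger_gap: 0.0555
grip_force: 0.0
```

```bash
python3 -c "
from h import *
to(.396,-.2995,.1,1.71)
for n in('top','scene'):
  p=viewer.capture(n)
  for s in finder.spot_point(p,'battery')[:1]: print(s['score'],world(p,s['xyz']).round(3))
"
```

```text
tool [ 0.5856 -0.3419  0.158 ] j6 0.04 now-axes [0.0061 0.1948 0.0558] turned-axes [0.1824 0.0687 0.0558] turn 1.18 t 12.1
0.72 [ 0.579 -0.347  0.006]
```

Emit:
servo_tool --moves '[[[0.65, 0.0015, 0.039, 0, 0], [0.65, 0.0015, 0.039, 0, 0], [0.65, 0.0015, 0.039, 0, 0], [0.65, 0.0015, 0.039, 0, 0], [0.65, 0, 0.039, 0, 0], [0.65, 0, 0, 0.007, 0.1475], [0.65, 0, 0, 0.007, 0.1475], [0.65, 0, 0, 0.007, 0.1475], [0.65, 0, 0, 0.007, 0.1475], [0.65, 0, 0, 0.007, 0.1475], [0.65, 0, 0, 0.007, 0.1475], [0.65, 0, 0, 0.007, 0.1475], [0.65, 0, 0, 0.007, 0.1475], [0.65, 0, 0, 0, 0]]]'

```text
clock: 13.7
tool_pos: [0.391, -0.297, 0.0938]
tcp_rot: [-0.002, -0.069, 0.998, 0.001]
wrist_force: [0.3, -0.1, -0.5]
finger_gap: 0.0554
grip_force: 0.0
```

```bash
python3 -c "
from h import *
to(.396,-.2995,.018,1.71)
V=[]
for n in('top','scene'):
  p=viewer.capture(n)
  for s in finder.spot_point(p,'battery')[:1]: print(s['score'],world(p,s['xyz']).round(3))
  for s in finder.outline_of(p,'battery')[:1]: print('m',s['score'],s['pixels'].sum()); V.append((p,s['pixels']))
if V:print(fit('battery',V,(.583,-.34),.005))
"; python3 pic.py b4 .583 -.34 .03
```

```text
tool [ 0.391  -0.297   0.0938] j6 -1.11 now-axes [-0.0049 -0.0033  0.0757] turned-axes [-0.0049 -0.0033  0.0757] turn -0.002 t 13.7
0.65 [ 0.583 -0.339  0.007]
m 0.41 60
0.65 [ 0.581 -0.342  0.005]
m 0.78 196
(np.float64(0.5824410490020161), np.float64(-0.34103496144728934), np.float64(2.556538148855525), np.float64(0.7806124710170032))
crop origin [280 269] scale 6
```

View pics/b4.png

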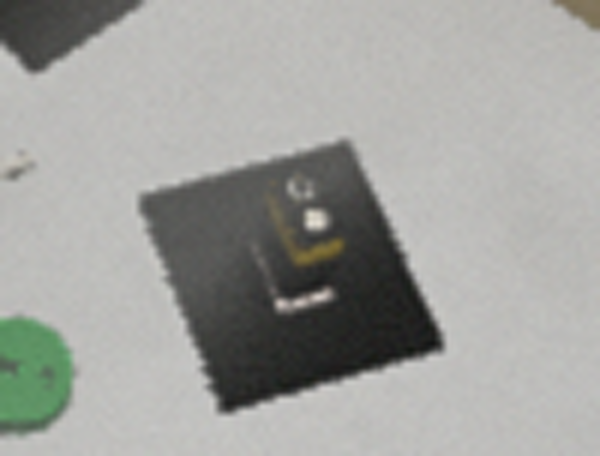

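Battery sits centred and aligned on its silhouette (pale edge visible at left and front). Now the mass.

Emit:
servo_tool --moves '[[[0.65, -0.0049, -0.0033, 0, 0], [0.65, 0, 0, 0.02, 0], [0.65, 0, 0, 0.02, 0], [0.65, 0, 0, 0.02, 0], [0.65, 0, 0, 0.018, 0], [0.65, 0, 0, 0, 0], [0.2, 0, 0, 0, 0], [0.2, 0, 0, 0, 0], [0.2, 0, 0, 0, 0], [0.2, 0, 0, 0, 0], [0.2, 0, 0, 0, 0], [0.2, 0, 0, -0.02, 0], [0.2, 0, 0, -0.03, 0], [0.2, 0, 0, -0.03, 0], [0.2, 0, 0, 0, 0]]]'

```text
clock: 15.55
tool_pos: [0.4002, -0.3011, 0.1015]
tcp_rot: [0.004, -0.069, 0.998, -0.002]
wrist_force: [0.4, -0.2, -1.0]
finger_gap: 0.0337
grip_force: 60.0
```

```bash
python3 -c "
from h import *
to(.5643,.0124,.07)"
```

```text
tool [ 0.4002 -0.3011  0.1015] j6 -1.11 now-axes [-0.2056  0.288   0.0318] turned-axes [-0.2056  0.288   0.0318] turn 0 t 15.6
```

```bash
python3 pic.py m1 .4 -.3 .09
```

```text
crop origin [194 285] scale 6
```

View pics/m1.png

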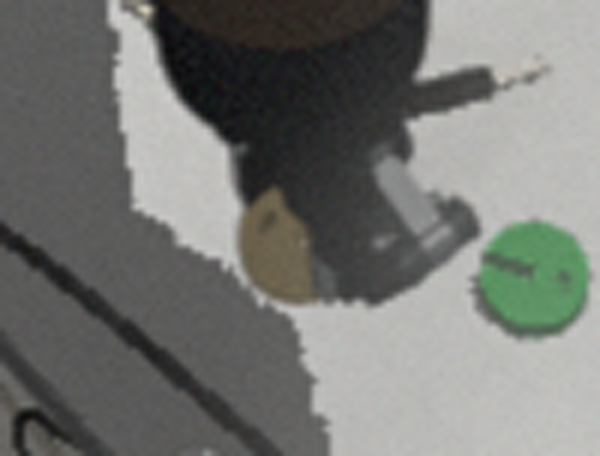

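```bash
python3 -c "
from h import *
to(.4,-.3,.1)
V=[]
for n in('top','scene'):
  p=viewer.capture(n)
  for s in finder.spot_point(p,'mass')[:3]: print(n,round(s['score'],2),world(p,s['xyz']).round(3))
  if n=='scene': print(ray(p,(194+292/6-.5,285+250/6-.5),.096))
"
```

```text
tool [ 0.3988 -0.3004  0.0995] j6 -1.11 now-axes [-0.0013  0.0002 -0.0005] turned-axes [-0.0013  0.0002 -0.0005] turn 0 t 15.6
top 0.46 [ 0.479 -0.326  0.001]
scene 0.85 [ 0.478 -0.32   0.   ]
scene 0.69 [ 0.397 -0.297  0.078]
scene 0.6 [ 0.432  0.018 -0.   ]
[ 0.39215835 -0.30678715  0.096     ]
```

```bash
python3 -c "
from h import *
p=viewer.capture('scene')
t=np.linspace(0,2*np.pi,60)
for c in [(.397,-.3),(.392,-.3),(.387,-.3),(.39,-.305)]:
  u=np.vstack([proj(p,np.c_[c[0]+.019*np.cos(t),c[1]+.019*np.sin(t),0*t+z]) for z in(.084,.094)])
  q=(u-[194,285]+.5)*6
  print(c,'left',q[q[:,0].argmin()].round(),'bottom',q[q[:,1].argmax()].round())
h=cv2.cvtColor(p['img'],cv2.COLOR_BGR2HSV); m=(h[...,0]>12)&(h[...,0]<30)&(h[...,1]>70); m[:320-20]=0; m[:, :225]=0; m[:,265:]=0;m[345:]=0
ys,xs=np.nonzero(m); print(len(xs),xs.min(),xs.max(),ys.min(),ys.max(), [((xs.min()-194+.5)*6),((ys.max()-285+.5)*6)])
"
```

```text
(0.397, -0.3) left [234. 231.] bottom [293. 300.]
(0.392, -0.3) left [220. 239.] bottom [279. 308.]
(0.387, -0.3) left [206. 247.] bottom [265. 317.]
(0.39, -0.305) left [222. 256.] bottom [282. 325.]
101 233 243 318 335 [np.float64(237.0), np.float64(303.0)]
```

The mass is held centred (about 2 mm toward the robot from the TCP). Moving to its mat.

Emit:
servo_tool --moves '[[[0.2, -0.0209, 0.0287, 0, 0], [0.2, -0.0209, 0.0287, 0, 0], [0.2, -0.0209, 0.0287, 0, 0], [0.2, -0.0209, 0.0287, 0, 0], [0.2, -0.0209, 0.0287, 0, 0], [0.2, -0.0209, 0.0287, 0, 0], [0.2, -0.0209, 0.0287, 0, 0], [0.2, -0.0209, 0.0287, 0, 0], [0.2, -0.0209, 0.0287, 0, 0], [0.2, -0.0209, 0.0287, 0, 0], [0.2, 0, 0, 0.02, 0], [0.2, 0, 0, 0.02, 0], [0.2, 0, 0, 0, 0], [0.2, 0, 0, 0, 0]]]'

```text
clock: 17.25
tool_pos: [0.565, 0.0125, 0.057]
tcp_rot: [-0.001, -0.069, 0.998, -0.0]
wrist_force: [0.7, 0.2, -0.2]
finger_gap: 0.0337
grip_force: 60.1
```

```bash
python3 -c "
from h import *
to(.566,.013,.0215)"
```

```text
tool [0.565  0.0125 0.057 ] j6 -1.74 now-axes [-0.0011  0.0004  0.0355] turned-axes [-0.0011  0.0004  0.0355] turn 0 t 17.2
```

Emit:
servo_tool --moves '[[[0.2, -0.001, 0, 0.013, 0], [0.2, 0, 0, 0.012, 0], [0.2, 0, 0, 0.01, 0], [0.2, 0, 0, 0, 0], [0.2, 0, 0, 0, 0], [0.65, 0, 0, 0, 0], [0.65, 0, 0, 0, 0], [0.65, 0, 0, 0, 0], [0.65, 0, 0, -0.02, 0], [0.65, 0, 0, -0.04, 0], [0.65, 0, 0, -0.04, 0], [0.65, 0, 0, 0, 0]]]'

```text
clock: 18.45
tool_pos: [0.5702, 0.0137, 0.1285]
tcp_rot: [0.006, -0.07, 0.998, 0.001]
wrist_force: [0.4, 1.3, 0.3]
finger_gap: 0.0556
grip_force: 0.0
```

```bash
python3 -c "
from h import *
to(.4365,.0155,.1)
for n in('top','scene'):
  p=viewer.capture(n)
  for k in('mass','screw'):
    for s in finder.spot_point(p,k)[:4]: print(n,k,round(s['score'],2),world(p,s['xyz']).round(3))
"; python3 pic.py m2 .54 .02 .03
```

```text
tool [0.5702 0.0137 0.1285] j6 -1.74 now-axes [0.1325 0.0204 0.0269] turned-axes [0.1325 0.0204 0.0269] turn 0 t 18.4
top mass 0.68 [ 0.471 -0.324  0.002]
top mass 0.51 [ 0.365 -0.042  0.   ]
top mass 0.37 [0.561 0.014 0.007]
top screw 0.42 [0.436 0.016 0.001]
scene mass 0.64 [ 0.477 -0.322 -0.002]
scene mass 0.58 [0.564 0.012 0.006]
scene mass 0.57 [ 0.366 -0.039 -0.005]
scene screw 0.6 [ 0.58  -0.344  0.004]
scene screw 0.44 [ 0.435  0.019 -0.003]
crop origin [180 168] scale 6
```

View pics/m2.png

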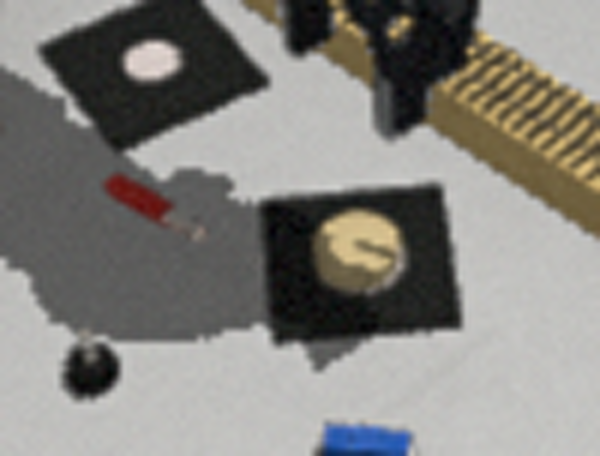

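Mass sits on its silhouette, within about 2 mm. Next, the screw.

Emit:
servo_tool --moves '[[[0.65, 0.0325, 0.005, 0, 0], [0.65, 0.0325, 0.005, 0.01, 0], [0.65, 0.0325, 0.005, 0.01, 0], [0.65, 0.0325, 0.005, 0.02, 0], [0.65, 0, 0, 0.02, 0], [0.65, 0, 0, 0, 0], [0.65, 0, 0, 0, 0]]]'

```text
clock: 19.5
tool_pos: [0.4355, 0.0151, 0.0627]
tcp_rot: [-0.0, -0.069, 0.998, -0.0]
wrist_force: [-0.2, 0.6, -0.2]
finger_gap: 0.0556
grip_force: 0.0
```

```bash
python3 -c "
from h import *
to(.436,.0165,.0165)"
```

```text
tool [0.4355 0.0151 0.0627] j6 -1.84 now-axes [-0.0007  0.0014  0.0462] turned-axes [-0.0007  0.0014  0.0462] turn 0 t 19.5
```

Emit:
servo_tool --moves '[[[0.65, 0, 0.001, 0.018, 0], [0.65, 0, 0, 0.018, 0], [0.65, 0, 0, 0.0105, 0], [0.65, 0, 0, 0, 0], [0.15, 0, 0, 0, 0], [0.15, 0, 0, 0, 0], [0.15, 0, 0, 0, 0], [0.15, 0, 0, 0, 0], [0.15, 0, 0, 0, 0], [0.15, 0, 0, 0, 0]]]'

```text
clock: 20.5
tool_pos: [0.4358, 0.0162, 0.0174]
tcp_rot: [0.001, -0.069, 0.998, 0.0]
wrist_force: [-0.5, -0.2, 5.7]
finger_gap: 0.0195
grip_force: 58.7
```

```bash
python3 -c "
from h import *
to(.541,.1733,.0615)"
```

```text
tool [0.4358 0.0162 0.0174] j6 -1.85 now-axes [-0.126   0.1411 -0.0437] turned-axes [-0.126   0.1411 -0.0437] turn 0 t 20.5
```

Emit:
servo_tool --moves '[[[0.15, 0, 0, -0.02, 0], [0.15, 0, 0, -0.025, 0], [0.15, 0, 0, -0.025, 0], [0.15, -0.0252, 0.0282, 0, 0], [0.15, -0.0252, 0.0282, 0, 0], [0.15, -0.0252, 0.0282, 0, 0], [0.15, -0.0252, 0.0282, 0, 0], [0.15, -0.0252, 0.0282, 0, 0], [0.15, 0, 0, 0.02, 0], [0.15, 0, 0, 0.02, 0], [0.15, 0, 0, 0, 0], [0.15, 0, 0, 0, 0]]]'

```text
clock: 21.7
tool_pos: [0.5402, 0.1727, 0.0466]
tcp_rot: [-0.0, -0.069, 0.998, -0.0]
wrist_force: [-0.1, 0.7, 0.1]
finger_gap: 0.0199
grip_force: 58.8
```

```bash
python3 -c "
from h import *
to(.541,.1733,.0224)"; python3 pic.py s1 .541 .173 .03
```

```text
tool [0.5402 0.1727 0.0466] j6 -2.03 now-axes [-0.0008  0.0005  0.0242] turned-axes [-0.0008  0.0005  0.0242] turn 0 t 21.7
crop origin [154 133] scale 6
```

View pics/s1.png

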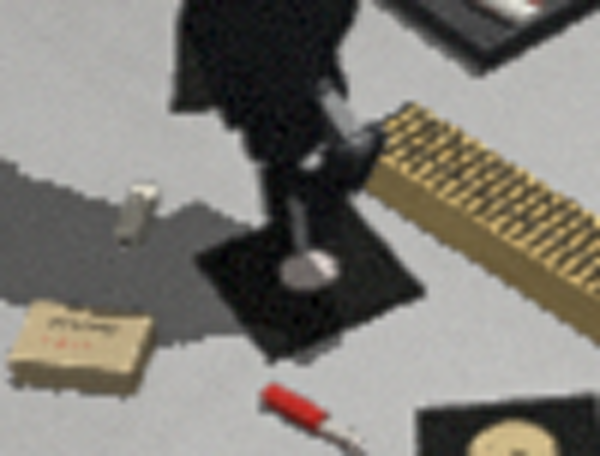

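The gripper is above the screw silhouette (310,270); lower and release.

Emit:
servo_tool --moves '[[[0.15, -0.0005, 0, 0.01, 0], [0.15, 0, 0, 0.009, 0], [0.15, 0, 0, 0.005, 0], [0.15, 0, 0, 0, 0], [0.15, 0, 0, 0, 0], [0.5, 0, 0, 0, 0], [0.5, 0, 0, 0, 0], [0.5, 0, 0, 0, 0], [0.5, 0, 0, -0.02, 0], [0.5, 0, 0, -0.04, 0], [0.75, 0, 0, -0.04, 0], [0.75, 0, 0, 0, 0]]]'

```text
clock: 22.95
tool_pos: [0.5442, 0.1747, 0.1282]
tcp_rot: [0.006, -0.07, 0.998, 0.002]
wrist_force: [0.4, 0.0, -0.9]
finger_gap: 0.0642
grip_force: 0.0
```

```bash
python3 -c "
from h import *
to(.4275,.1765,.07,.901)
for n in('top','scene'):
  p=viewer.capture(n)
  for k in('fusebox','screw'):
    for s in finder.spot_point(p,k)[:4]: print(n,k,round(s['score'],2),world(p,s['xyz']).round(3))
"; python3 pic.py s2 .52 .173 .03
```

```text
tool [0.5442 0.1747 0.1282] j6 -2.03 now-axes [0.116  0.0177 0.0569] turned-axes [ 0.0929 -0.0717  0.0569] turn 0.809 t 22.9
top fusebox 0.56 [0.427 0.173 0.002]
top screw 0.55 [0.542 0.173 0.006]
top screw 0.23 [ 0.418 -0.163  0.002]
scene fusebox 0.51 [ 0.433  0.179 -0.   ]
scene screw 0.64 [0.564 0.012 0.004]
scene screw 0.54 [0.539 0.172 0.001]
crop origin [147 136] scale 6
```

View pics/s2.png

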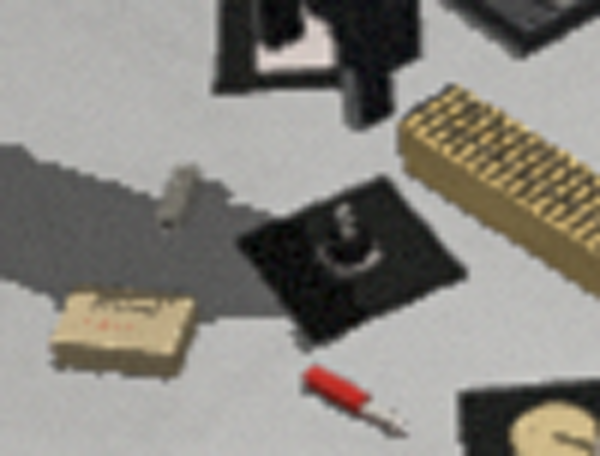

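Screw stands on its silhouette. Fuse box next, turning the long way to stay clear of the joint 6 limit.

Emit:
servo_tool --moves '[[[0.8, 0.028, 0.0044, 0, 0], [0.8, 0.028, 0.0044, 0, 0], [0.8, 0.028, 0.0044, 0, 0], [0.8, 0.028, 0.0044, 0, 0], [0.8, 0, 0, 0.0037, -0.1458], [0.8, 0, 0, 0.0037, -0.1458], [0.8, 0, 0, 0.0037, -0.1458], [0.8, 0, 0, 0.0037, -0.1458], [0.8, 0, 0, 0.0037, -0.1458], [0.8, 0, 0, 0.0037, -0.1458], [0.8, 0, 0, 0.0037, -0.1458], [0.8, 0, 0, 0.0037, -0.1458], [0.8, 0, 0, 0.0037, -0.1458], [0.8, 0, 0, 0.0037, -0.1458], [0.8, 0, 0, 0.0037, -0.1458], [0.8, 0, 0, 0.0037, -0.1458], [0.8, 0, 0, 0.0037, -0.1458], [0.8, 0, 0, 0.0037, -0.1458], [0.8, 0, 0, 0.0037, -0.1458], [0.8, 0, 0, 0.0037, -0.1458]]]'

```text
clock: 25.3
tool_pos: [0.427, 0.1747, 0.0622]
tcp_rot: [0.001, 0.945, -0.326, -0.0]
wrist_force: [1.0, 0.2, 1.1]
finger_gap: 0.0685
grip_force: 0.0
```

```bash
python3 -c "
from h import *
to(.4275,.1765,.018,.901)"
```

```text
tool [0.427  0.1747 0.0622] j6 0.16 now-axes [-0.0007 -0.0018  0.0442] turned-axes [-0.0007 -0.0018  0.0442] turn 0.005 t 25.3
```

Emit:
servo_tool --moves '[[[0.8, -0.0007, -0.0018, 0.018, 0], [0.8, 0, 0, 0.018, 0], [0.8, 0, 0, 0.0085, 0], [0.8, 0, 0, 0, 0], [0.2, 0, 0, 0, 0], [0.2, 0, 0, 0, 0], [0.2, 0, 0, 0, 0], [0.2, 0, 0, 0, 0], [0.2, 0, 0, 0, 0], [0.2, 0, 0, 0, 0]]]'

```text
clock: 26.3
tool_pos: [0.4285, 0.1773, 0.0195]
tcp_rot: [-0.001, 0.944, -0.329, 0.001]
wrist_force: [-1.2, 0.4, 6.0]
finger_gap: 0.0364
grip_force: 60.7
```

```bash
python3 -c "
from h import *
to(.5903,.3391,.09,2.693)"
```

```text
tool [0.4285 0.1773 0.0195] j6 0.16 now-axes [ 0.0263 -0.2275 -0.07  ] turned-axes [-0.2161 -0.0757 -0.07  ] turn 1.349 t 26.3
```

Emit:
servo_tool --moves '[[[0.2, 0, 0, -0.025, 0], [0.2, 0, 0, -0.03, 0], [0.2, 0, 0, -0.03, 0], [0.2, 0.0044, -0.0379, 0, 0], [0.2, 0.0044, -0.0379, 0, 0], [0.2, 0.0044, -0.0379, 0, 0], [0.2, 0.0044, -0.0379, 0, 0], [0.2, 0.0044, -0.0379, 0, 0], [0.2, 0.0044, -0.0379, 0, 0], [0.2, 0, 0, 0, 0.149], [0.2, 0, 0, 0, 0.149], [0.2, 0, 0, 0, 0.149], [0.2, 0, 0, 0, 0.149], [0.2, 0, 0, 0, 0.149], [0.2, 0, 0, 0, 0.149], [0.2, 0, 0, 0.01, 0.149], [0.2, 0, 0, 0.015, 0.149], [0.2, 0, 0, 0.015, 0.149], [0.2, 0, 0, 0, 0]]]'

```text
clock: 28.2
tool_pos: [0.5883, 0.3373, 0.0608]
tcp_rot: [-0.003, -0.535, 0.845, -0.0]
wrist_force: [0.3, -0.7, 0.1]
finger_gap: 0.0364
grip_force: 60.2
```

```bash
python3 -c "
from h import *
to(.5903,.3391,.0245,2.693)
for n in('top','scene'):
  p=viewer.capture(n)
  for s in finder.spot_point(p,'fusebox')[:1]: print(n,round(s['score'],2),world(p,s['xyz']).round(3))
"; python3 pic.py f1 .59 .34 .04
```

```text
tool [0.5883 0.3373 0.0608] j6 -1.2 now-axes [-0.0027 -0.0011  0.0363] turned-axes [-0.0027 -0.0011  0.0363] turn 0.007 t 28.2
top 0.67 [0.59  0.336 0.043]
scene 0.44 [0.59  0.337 0.046]
crop origin [144  94] scale 6
```

View pics/f1.png

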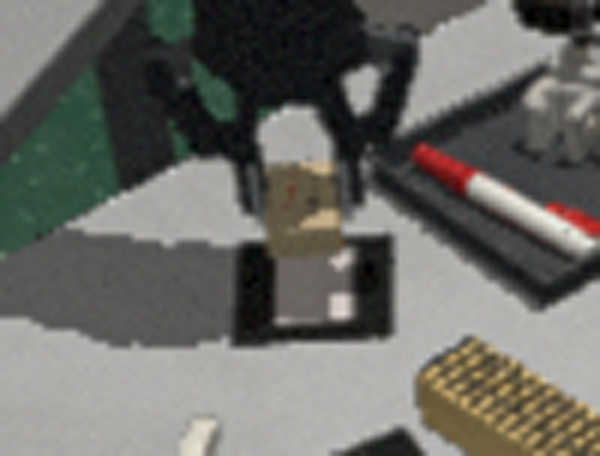

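Fuse box is held above its mat, aligned. Lower, release, retreat.

Emit:
servo_tool --moves '[[[0.2, -0.0015, -0.001, 0.013, 0], [0.2, 0, 0, 0.012, 0], [0.2, 0, 0, 0.009, 0], [0.2, 0, 0, 0.0018, 0], [0.2, 0, 0, 0, 0], [0.2, 0, 0, 0, 0], [0.6, 0, 0, 0, 0], [0.6, 0, 0, 0, 0], [0.6, 0, 0, 0, 0], [0.6, 0, 0, -0.02, 0], [0.6, 0, 0, -0.04, 0], [0.6, 0, 0, -0.04, 0], [0.6, 0, 0, 0, 0], [0.6, 0, 0, 0, 0]]]'

```text
clock: 29.85
tool_pos: [0.5918, 0.3399, 0.1295]
tcp_rot: [0.002, -0.535, 0.845, 0.0]
wrist_force: [0.5, 1.5, -0.6]
finger_gap: 0.0513
grip_force: 0.0
```

```bash
python3 -c "
from h import *
from r import rect
to(.419,-.161,.12,.314)
V=[]
for n in('top','scene'):
  p=viewer.capture(n)
  for k in('fusebox','terminal'):
    for s in finder.spot_point(p,k)[:1]: print(n,k,round(s['score'],2),world(p,s['xyz']).round(3))
  for s in finder.outline_of(p,'terminal')[:3]:
    m=s['pixels']; c=ray(p,np.argwhere(m)[:,::-1].mean(0),.008); print(round(s['score'],2),m.sum(),c.round(3))
    if np.hypot(c[0]-.419,c[1]+.161)<.02: V.append((p,m))
if V: print(np.round(fit('terminal',V,(.419,-.161)),4))
"
```

```text
tool [0.5918 0.3399 0.1295] j6 -1.2 now-axes [ 0.5267 -0.0577  0.0078] turned-axes [0.423  0.3191 0.0078] turn -0.755 t 29.9
top fusebox 0.59 [ 0.543  0.171 -0.003]
top terminal 0.51 [ 0.417 -0.164  0.002]
0.65 540 [ 0.581 -0.339  0.008]
scene fusebox 0.57 [0.594 0.342 0.003]
scene terminal 0.46 [ 0.42  -0.166 -0.003]
0.72 133 [0.564 0.014 0.008]
0.68 1039 [ 0.585 -0.186  0.008]
0.66 159 [ 0.416 -0.161  0.008]
[ 0.4162 -0.1588  0.2799  0.8412]
```

Emit:
servo_tool --moves '[[[0.6, 0.0439, -0.0048, 0, 0], [0.6, 0.0439, -0.0048, 0, 0], [0.6, 0.0439, -0.0048, 0, 0], [0.6, 0.0439, -0.0048, 0, 0], [0.6, 0.0439, -0.0048, 0, 0], [0.6, 0.0439, -0.0048, 0, 0], [0.6, 0.0439, -0.0048, 0, 0], [0.6, 0.0439, -0.0048, 0, 0], [0.6, 0.0439, -0.0048, 0, 0], [0.6, 0.0439, -0.0048, 0, 0], [0.6, 0.0439, -0.0048, 0, 0], [0.6, 0.0439, -0.0048, 0, 0], [0.6, 0, 0, 0, -0.125], [0.6, 0, 0, 0, -0.125], [0.6, 0, 0, 0.01, -0.125], [0.6, 0, 0, 0.02, -0.125], [0.6, 0, 0, 0.02, -0.125], [0.6, 0, 0, 0, -0.125], [0.6, 0, 0, 0, 0]]]'

```text
clock: 32.15
tool_pos: [0.4184, -0.1616, 0.0771]
tcp_rot: [0.001, 0.807, -0.59, -0.001]
wrist_force: [0.4, -0.2, -0.0]
finger_gap: 0.0513
grip_force: 0.0
```

```bash
python3 -c "
from h import *
to(.418,-.161,.0165,.30)
for n in('top','scene'):
  p=viewer.capture(n)
  for k in('fusebox','terminal'):
    for s in finder.spot_point(p,k)[:2]: print(n,k,round(s['score'],2),world(p,s['xyz']).round(3))
"
```

```text
tool [ 0.4184 -0.1616  0.0771] j6 0.31 now-axes [-0.0006  0.0001  0.0606] turned-axes [-0.0006  0.0001  0.0606] turn 0.009 t 32.1
top fusebox 0.63 [0.592 0.337 0.005]
scene terminal 0.48 [ 0.419 -0.167  0.   ]
```

Emit:
servo_tool --moves '[[[0.6, 0, 0, 0.02, 0], [0.6, 0, 0, 0.02, 0], [0.6, 0, 0, 0.015, 0], [0.6, 0, 0, 0.0055, 0], [0.6, 0, 0, 0, 0], [0.05, 0, 0, 0, 0], [0.05, 0, 0, 0, 0], [0.05, 0, 0, 0, 0], [0.05, 0, 0, 0, 0], [0.05, 0, 0, 0, 0], [0.05, 0, 0, 0, 0]]]'

```text
clock: 33.55
tool_pos: [0.4192, -0.1615, 0.0182]
tcp_rot: [-0.0, 0.808, -0.59, 0.001]
wrist_force: [-1.2, 0.8, 5.6]
finger_gap: 0.014
grip_force: 58.7
```

```bash
python3 -c "
from h import *
to(.5882,-.1815,.09,.087)"
```

```text
tool [ 0.4192 -0.1615  0.0182] j6 0.31 now-axes [ 0.0705 -0.155  -0.0715] turned-axes [ 0.0346 -0.1668 -0.0715] turn 0.222 t 33.5
```

Emit:
servo_tool --moves '[[[0.05, 0, 0, -0.02, 0], [0.05, 0, 0, -0.025, 0], [0.05, 0, 0, -0.025, 0], [0.05, 0, 0, 0, 0.111], [0.05, 0, 0, 0, 0.111], [0.05, 0.0087, -0.0417, 0, 0], [0.05, 0.0087, -0.0417, 0, 0], [0.05, 0.0087, -0.0417, 0, 0], [0.05, 0.0087, -0.0417, 0, 0], [0.05, 0, 0, 0.01, 0], [0.05, 0, 0, 0.015, 0], [0.05, 0, 0, 0, 0], [0.05, 0, 0, 0, 0]]]'

```text
clock: 34.85
tool_pos: [0.5871, -0.1817, 0.0622]
tcp_rot: [0.0, 0.737, -0.676, -0.0]
wrist_force: [0.1, -0.3, 0.5]
finger_gap: 0.0139
grip_force: 58.8
```

```bash
python3 -c "
from h import *
to(.5882,-.1815,.0232,.087)
for n in('top','scene'):
  p=viewer.capture(n)
  for s in finder.spot_point(p,'terminal')[:3]: print(n,round(s['score'],2),world(p,s['xyz']).round(3))
"; python3 pic.py t1 .588 -.182 .04
```

```text
tool [ 0.5871 -0.1817  0.0622] j6 0.12 now-axes [-0.0001 -0.0011  0.039 ] turned-axes [-0.0001 -0.0011  0.039 ] turn -0.0 t 34.9
scene 0.45 [ 0.591 -0.183  0.046]
scene 0.31 [ 0.569  0.014 -0.004]
crop origin [239 213] scale 6
```

View pics/t1.png

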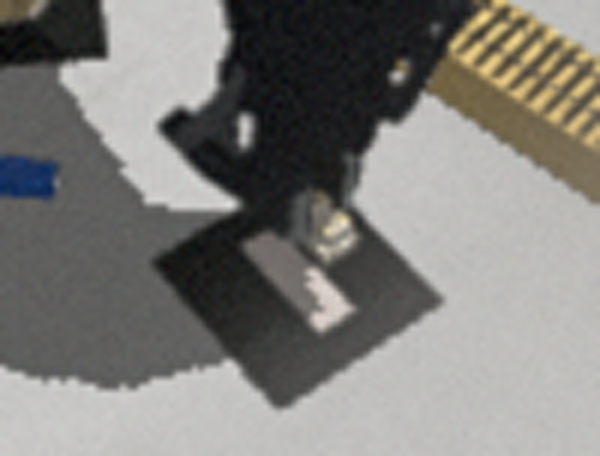

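Strip is held level above its mat; lower and release.

Emit:
servo_tool --moves '[[[0.05, 0, -0.001, 0.014, 0], [0.05, 0, 0, 0.013, 0], [0.05, 0, 0, 0.009, 0], [0.05, 0, 0, 0.0025, 0], [0.05, 0, 0, 0, 0], [0.05, 0, 0, 0, 0], [0.4, 0, 0, 0, 0], [0.4, 0, 0, 0, 0], [0.4, 0, 0, 0, 0], [0.4, 0, 0, -0.02, 0], [0.4, 0, 0, -0.04, 0], [0.4, 0, 0, -0.05, 0], [0.4, 0.04, 0.02, -0.03, 0], [0.4, 0.04, 0.02, -0.03, 0], [0.4, 0.04, 0.02, 0, 0], [0.4, 0.04, 0.02, 0, 0], [0.4, 0.04, 0.02, 0, 0], [0.4, 0, 0, 0, 0], [0.4, 0, 0, 0, 0], [0.4, 0, 0, 0, 0]]]'

```text
clock: 37.1
tool_pos: [0.5091, -0.3829, 0.1892]
tcp_rot: [-0.0, 0.737, -0.676, -0.0]
wrist_force: [0.5, 0.6, -0.7]
finger_gap: 0.0341
grip_force: 0.0
```

```bash
python3 -c "
from h import *
from r import rect
to(.5,0,.2)
G=dict(fusebox=(.5903,.3391),screw=(.541,.1733),mass=(.5643,.0124),terminal=(.5882,-.1815),battery=(.583,-.3403))
Z=dict(fusebox=.023,screw=.017,mass=.015,terminal=.02,battery=.049)
rows=[]
for n in('top','scene'):
  p=viewer.capture(n); ims=[]
  for k,g in G.items():
    for s in finder.spot_point(p,k)[:4]:
      w=world(p,s['xyz'])
      if np.hypot(w[0]-g[0],w[1]-g[1])<.03: print(n,k,round(s['score'],2),((w[:2]-g)*1000).round(1),w[2].round(3))
    for s in finder.outline_of(p,k)[:4]:
      c=ray(p,np.argwhere(s['pixels'])[:,::-1].mean(0),.02)
      if np.hypot(c[0]-g[0],c[1]-g[1])<.02 and s['pixels'].sum()<450: f=fit(k,[(p,s['pixels'])],g,.005); print('   fit',k,((np.array(f[:2])-g)*1000).round(1),f[2:])
    im=rect(p,*g,Z[k],N=160); cv2.drawMarker(im,(80,80),(0,0,255),0,8,1); ims.append(im)
  rows.append(np.hstack(ims))
cv2.imwrite('pics/final.png',np.vstack(rows))
"
```

```text
tool [ 0.5091 -0.3829  0.1892] j6 0.48 now-axes [-0.3822 -0.0243 -0.0107] turned-axes [-0.3822 -0.0243 -0.0107] turn 0 t 37.1
top fusebox 0.55 [ 2.  -3.7] 0.005
   fit fusebox [2.2 1.3] (np.float64(2.7141782269620967), np.float64(0.9033385561046161))
top screw 0.45 [ 1.4 -2.4] 0.006
top mass 0.57 [-3.9  2.8] 0.005
   fit mass [-2.  -0.6] (np.float64(0.11245827031478323), np.float64(0.9230212355212355))
top terminal 0.51 [-1.4  0.5] 0.008
scene fusebox 0.77 [ 0.5 -1.2] 0.005
   fit fusebox [2.4 1. ] (np.float64(2.6938206414531116), np.float64(0.9331723027375202))
scene screw 0.6 [-5.5 -0.2] 0.002
   fit screw [-0.6 -0.1] (np.float64(0.14901476868999175), np.float64(0.8140814081408141))
scene mass 0.61 [-1.2 -1.8] 0.005
   fit mass [0.3 0.1] (np.float64(0.22573266755729268), np.float64(0.8617245005257623))
scene terminal 0.44 [1.7 0.2] 0.003
   fit terminal [-0.3  1.4] (np.float64(3.124482901971901), np.float64(0.7460846384538488))
scene battery 0.45 [-4.9 -1.6] 0.009
   fit battery [-0.9 -1.4] (np.float64(2.547103729705986), np.float64(0.6202723146747352))
```

View pics/final.png

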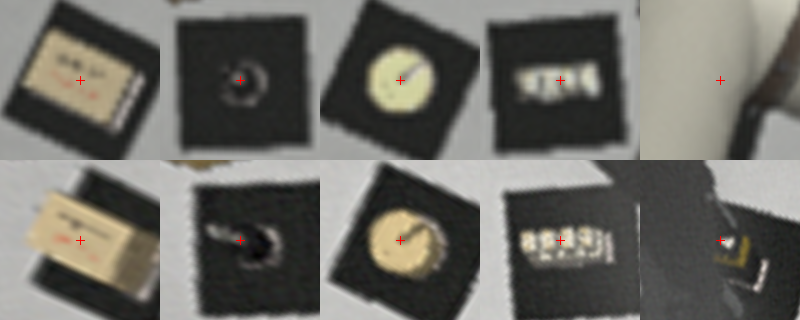

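All five parts lie within a few millimetres of the silhouette centres. The battery was checked in the earlier view, and the arm is clear at z = 0.19 m.

```bash
python3 -c "
from plant import hand_in
print(hand_in())"
```

```text
the job is handed in; nothing more can be done
None
```

All five parts are on their matching silhouettes, measured within about 3 mm of centre, released with the arm clear, and the job was handed in at about 37 s; the judge's result was not reported back.

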